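Hook out the drip tray

ROBOT

A 6-joint arm with a two-finger parallel gripper is mounted at the origin on the work surface. World frame = base frame: x ahead of the robot, y to its left, z up, the work surface at z = 0. Lengths are in m, angles in rad, forces in N, time in s.
With the tool pointing down it reaches from about 0.3 to 0.875 m from the base axis. Payload 4.2 kg.
Tool frame: the origin (TCP) lies at the very end of the fingers, on their centre line; the grasp point (between the pads) lies 19 mm behind it (r.grip_point_offset is the distance from the TCP to the grasp point, in m); y points along the fingers, x is the direction in which the jaws open and shut, and the axes are right-handed (so a half turn about y gives the same grasp; the last joint's range is limited). The gripper opens to 85 mm and grips with 20 to 120 N. Pads are 22 mm wide; open, the fingers measure 114 mm over their backs; the gripper's body (76 mm by 85 mm) begins 54 mm behind the grasp point. The pads swing forward as they close: fully open they stand 13 mm farther back than shut.
Start: joints at [-1.359, 0.32, 1.565, -0, 1.257, -0.02], TCP at [0.132, -0.56, 0.231] pointing down, gripper open.
Joint ranges: [-3.11, 3.11], [-0.84, 2.01], [0.21, 2.61], [-1.34, 4.49], [0.05, 2.63], [-2.56, 2.56]. Speed limits (rad/s): [2.57, 2.57, 3.14, 3.14, 3.14, 3.14].

INTERFACE

Orientations are given as a unit quaternion [x, y, z, w].
In Python, from cell import r gives the robot as it stands. The module is installed in compiled form; this text tells all that it offers.
- The arm moves only by the tool drive_tool, never from a script. Its argument "targets" is a list that holds one entry, the list of rows, each a list of 7 numbers: the shift along the tool's x, y, z in m, then the turn, a rotation vector about the tool's x, y, z in rad, then the closure, from 0 (fully open) to 1 (shut). In form: [[[x, y, z, ax, ay, az, gripper], ...]]. A call has 1 to 5 rows; each row is the pose to reach, as a shift and turn from the pose commanded when the call began, along the tool's axes at that moment; what a row does not reach only later rows make up. A row lasts 1/8 s, in which the tool goes at most 62.5 mm and 10.7 degrees, less where a joint would pass 70% of its speed; a pose out of reach is approached as far as the arm can. A call with a gripper value outside its range is refused whole. The fingers move at their own pace and stop on an object; "squeeze" is the grip in N (left out, the last holds). Time passes only in rows, so rows that repeat a pose let the fingers close. It gives the time, the measured TCP pose, the force and the opening at its end, in the units of the state.
- r.sense(): the state, without advancing time (a new reading comes with each control period).
- r.grab_frame(name): name is "scene" or "top" or "wrist"; returns the picture (400x640x3 uint8, blue, green, red); there is no depth.
- r.get_calibration(name): a dict with "fx", "fy", "cx", "cy" (pixels), "R" (3x3) and "t" (3): a world point X has camera coordinates R X + t. Camera axes: x right, y down, z forward; pixel columns grow to the right and rows downward; lengths in m; the calibration is good to about 2 mm. A picture is of the moment at which its call begins: read the wrist's pose just before it. get_calibration takes no time and is no camera call; for the wrist camera it gives the pose at the moment of the call.
- r.close_job(): hands the job in, once; it reports no verdict.
The state is a dict: "time": time; "qpos": joint angles; "qd": joint speeds; "tau": joint torques, N m; "tool_pos": TCP position; "ee_rot": TCP orientation; "contact_force": force on the tool from outside, world axes, zero at the start; "torque": the same for the moment, N m; "opening": opening from 0.0 (shut) to 1.0 (fully open).
Only numpy, scipy, OpenCV 4.12 (cv2) and the standard library are available. Lean on these libraries where they do the work, as an engineer would, in place of code of your own. Each camera call takes 0.05 s, during which the arm holds its last target. There are 200 camera calls.

TASK

The tray under the glass-draining station must be emptied: pick the pull hook off its wooden rest, drop its toe into the finger hole of the tray's tab and draw the tray all the way out with the hook, finishing with a steady, firm but gentle pull of about 12 newtons against the end stop. Then unhook it, leaving the tray out, and lay the hook back in its rest as you found it. Don't touch the tray with the fingers, never strain the hook against the tray beyond 20 newtons, and leave everything else where it is.

Things in the scene. Friction and masses are not known exactly. Their poses are not given: they have to be found in the camera images.
- station: Fixed stainless glass-draining station, 220 deep (x) x 200 wide (y) x 75 mm high, three tea glasses in a row along y on the middle of its top. Origin: centre of its underside, on the counter. Its -x side is the front, from which the drip tray slides out along the station's -x axis.
- tray: Aluminium drip tray, sliding along the station's x; axes and origin as the station's when shut. Starts 0 to 50 mm out; its hidden end stop is hard and lies anywhere from 65 to 90 mm out. Drag about 3 N; stays where left. Front panel 174 wide, 12 to 56 mm above the counter, face 112 mm to -x of the origin. On it a level tab, 60 wide, 5 thick, stands out 37 mm to -x. Above 20 N the tab bends.
- tab_hole (a point): Centre of the finger hole, at the level of the tab's top face (50 mm above the counter), 132 mm to -x of the tray's origin; hole 18 mm in diameter, through the 5 mm tab, free space below; axes as the station's. The tray is home on its end stop when the hook, pulling towards -x, is held there by about 12 N (at least 7 N) for half a second. The rim between hole and the tab's outer (-x) edge is 8 mm.
- hook: Loose pull hook, 60 to 120 g. Dark wooden handle 120 long (x), 16 wide (y), 20 mm high (z), gripped across its 16 mm width at the middle; a 7 mm steel rod leaves its +x end at mid-height and, 85 mm from the origin, bends straight down. Origin: centre of the handle's underside; x along the handle towards the toe, z up.
- hook_toe (a point): Rounded tip of the hook's downward toe: at x +85, y 0, z -27.5 mm from the hook's origin. The toe is a 7 mm round bar, straight and vertical, below the rod (rod axis 10 mm above the handle's underside).
- hook_rest: Fixed wooden rest, base 120 x 44 x 6 mm, origin at its underside's centre on the counter. Saddles 8 mm thick at x +44 and -44 mm, seats 40 mm above the counter between 12 mm high cheeks 24 mm apart; the space between the saddles is open for fingers. The hook lies in it with its origin 40 mm above the rest's and its toe towards the rest's +x.
- saucers: Bystander: stack of orange saucers, 116 mm across, 45 mm high; origin at the underside's centre.
- tongs: Bystander: stainless sugar tongs lying on the counter, 150 long, 40 wide, 12 mm high; origin at the middle, on the counter.
- jar: Bystander: glass jar with screw top, 84 mm across, 125 mm high; origin at the underside's centre.
- kettle: Bystander: aluminium kettle, body 156 mm across, 200 mm high with its handle; origin at the underside's centre.
- tea_glass1: Bystander: tea glass, 54 mm across, 78 mm high, standing on the station's top (-y place); origin at the underside's centre.
- tea_glass2: Bystander: tea glass, 54 mm across, 78 mm high, standing on the station's top (middle); origin at the underside's centre.
- tea_glass3: Bystander: tea glass, 54 mm across, 78 mm high, standing on the station's top (+y place); origin at the underside's centre.
There are look-alikes about, which are no part of the job. What is shaped like the hook but green or red is not meant.

How it is judged:
By the outcome, as a careful person would: the job done as asked, in the order asked, and still so for the second after the job is handed in, with the robot touching nothing.
It also fails if it takes over 61 s, if anything falls off the work surface, if the arm or the gripper's body presses on something with over 40 N, if the wrist force passes 120 N, or if a joint passes its speed limit or range.

## Working session

There is one attempt and no reset: what is moved stays moved. The work goes in short steps, Python scripts to look and compute and a tool call to move; the robot and the scene stay as the last step left them, time stands still between calls to the robot, and variables do not carry over. Pictures are saved under pics/ and viewed, about 8 in all and at most 12, crops included, and the job is handed in when it is done.

Besides the shell and the picture viewer there is one more tool, called after "Call:" as name([rows], argument=value, ...), one row to a line, values as JSON. drive_tool: Moves the arm, as the interface text tells. Its arguments: {"type":"object","properties":{"targets":{"type":"array"},"squeeze":{"type":"number"}},"required":["targets"]}

```bash
mkdir -p pics; ls; python3 - <<'E'
from cell import r
import cv2,numpy as np
for n in("scene","top"):
    cv2.imwrite(f"pics/{n}0.png",r.grab_frame(n)); c=r.get_calibration(n); print(n,{k:np.round(v,4).tolist() for k,v in c.items()})
s=r.sense(); print({k:np.round(v,3).tolist() for k,v in s.items()}, r.grip_point_offset)
E
```

```text
pics
scene {'fx': 497.3251, 'fy': 497.3251, 'cx': 323.4304, 'cy': 204.9534, 'R': [[-0.8432, 0.5375, 0.0151], [0.4341, 0.697, -0.5707], [-0.3172, -0.4746, -0.821]], 't': [0.4607, -0.2324, 1.564]}
top {'fx': 486.1024, 'fy': 486.1024, 'cx': 320.3624, 'cy': 202.0476, 'R': [[0.0029, -0.9998, 0.0184], [-0.9819, -0.0064, -0.1893], [0.1894, -0.0175, -0.9817]], 't': [0.0317, 0.5856, 1.3344]}
{'time': 0.1, 'qpos': [-1.359, 0.32, 1.566, 0.0, 1.257, -0.02], 'qd': [-0.001, -0.001, -0.003, 0.001, 0.001, -0.002], 'tau': [0.0, -41.641, -23.47, -0.0, 0.005, 0.0], 'tool_pos': [0.132, -0.559, 0.231], 'ee_rot': [-0.554, 0.439, -0.438, 0.555], 'contact_force': [-1.08, -0.605, -0.0], 'torque': [-0.054, -0.012, -0.051], 'opening': 0.999} 0.0187
```

View pics/scene0.png

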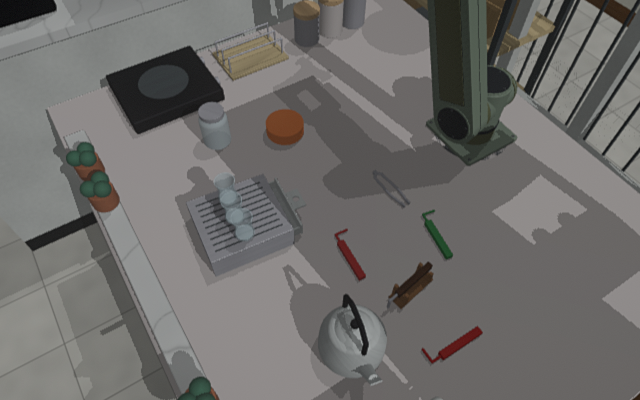

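View pics/top0.png

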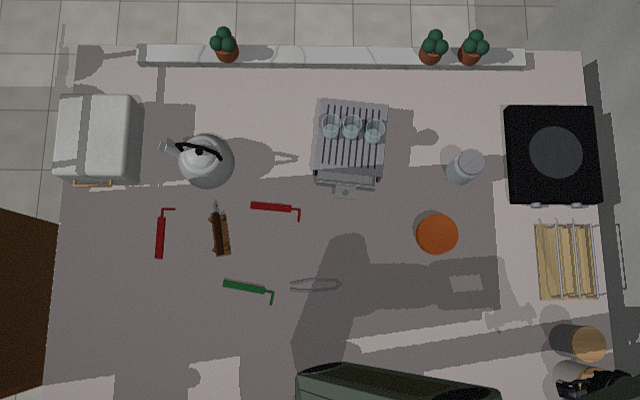

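The scene shows four hook-shaped things. In the top picture they are brown in the rest at (219,232), red at (161,238), red at (275,208) and green at (247,288). I choose the brown one lying in the rest. The tray tab is at about (345,188). Next I check both in close crops.

```bash
python3 - <<'E'
import cv2,numpy as np
t=cv2.imread("pics/top0.png"); s=cv2.imread("pics/scene0.png")
def crop(i,x,y,w,h,f):return cv2.resize(i[y:y+h,x:x+w],(w*f,h*f),interpolation=cv2.INTER_CUBIC)
a=crop(t,190,195,66,66,6); b=crop(t,300,90,100,110,4)[:396]
c=crop(s,380,255,66,66,6)
b=cv2.resize(b,(400,396))
d=crop(s,250,165,66,33,6)
out=np.zeros((600,800,3),np.uint8); out[:396,:396]=a; out[:396,400:800]=b; out[400:598,:396]=d; out[400:598,400:796]=c[:198]
cv2.imwrite("pics/c1.png",np.clip(out*1.5,0,255).astype(np.uint8))
E
```

```text
(no output)
```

View pics/c1.png

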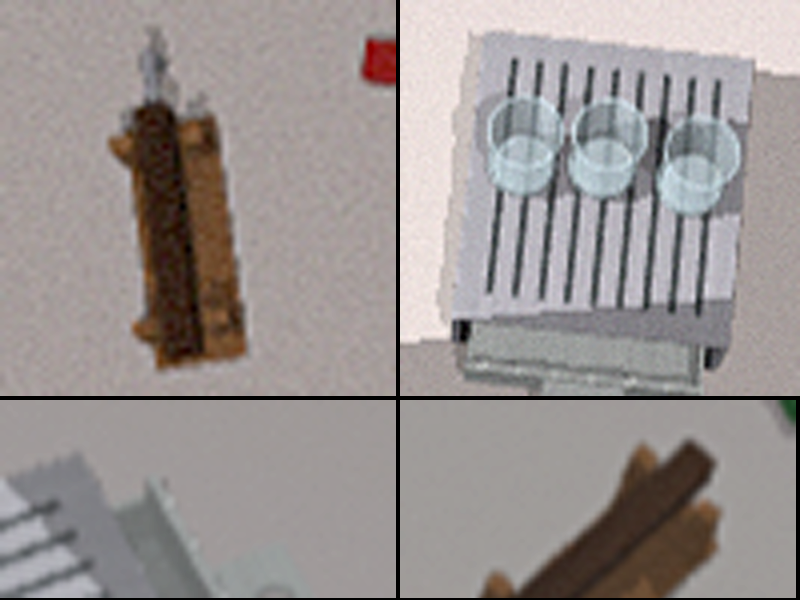

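```bash
cat > h.py <<'E'
import numpy as np
from cell import r
from scipy.spatial.transform import Rotation as Ro
def pt(cal,u,v,z):
    R=np.array(cal["R"]);t=np.array(cal["t"]);c=-R.T@t
    d=R.T@np.array([(u-cal["cx"])/cal["fx"],(v-cal["cy"])/cal["fy"],1])
    return c+d*(z-c[2])/d[2]
def px(cal,X):
    p=np.array(cal["R"])@X+np.array(cal["t"]); return np.array([cal["fx"]*p[0]/p[2]+cal["cx"],cal["fy"]*p[1]/p[2]+cal["cy"]])
def show():
    s=r.sense(); R=Ro.from_quat(s["ee_rot"]).as_matrix()
    print("t",round(s["time"],2),"p",np.round(s["tool_pos"],4),"F",np.round(s["contact_force"],1),"T",np.round(s["torque"],2),"open",round(float(s["opening"]),3)); print(np.round(R,4)); return s,R
E
python3 - <<'E'
from h import *
c=r.get_calibration("top")
f=lambda x,y,s,ox,oy:((x+.5)/s-.5+ox,(y+.5)/s-.5+oy)
a=pt(c,*f(156,104,6,190,195),.06);b=pt(c,*f(181,356,6,190,195),.06)
print("handle",a,b,(a+b)/2,np.linalg.norm(a-b),np.degrees(np.arctan2(*(a-b)[1::-1])))
for q in[(83,33),(355,60),(52,318)]: print("st",pt(c,*f(*q,4,300,90),.075))
print("tab",pt(c,345,188,.05))
show(); w=r.get_calibration("wrist"); print({k:np.round(v,3).tolist() for k,v in w.items()})
E
```

```text
handle [0.55427646 0.33080068 0.06      ] [0.43582254 0.31408425 0.06      ] [0.4950495  0.32244247 0.06      ] 0.11962763566208413 8.032639587187228
st [0.89370499 0.0356616  0.075     ]
st [ 0.87476914 -0.16438136  0.075     ]
st [0.67732857 0.05716313 0.075     ]
tab [ 0.62836246 -0.03676319  0.05      ]
t 0.1 p [ 0.132  -0.5592  0.2306] F [-1.1 -0.6 -0. ] T [-0.05 -0.01 -0.05] open 0.999
[[ 2.297e-01 -3.000e-04  9.733e-01]
 [-9.733e-01  1.500e-03  2.297e-01]
 [-1.600e-03 -1.000e+00  0.000e+00]]
{'fx': 353.174, 'fy': 353.174, 'cx': 319.269, 'cy': 199.432, 'R': [[0.229, -0.973, -0.002], [-0.935, -0.22, 0.279], [-0.272, -0.062, -0.96]], 't': [-0.574, -0.035, 0.378]}
```

The crop confirms the brown handle in its rest, pointing about +8°. The station yaw is about -5.5°. I move to look at the tab from near.

Call:
drive_tool([
  [[-0.414,-0.02,0.509,0,0.0925,0,0],[-0.414,-0.02,0.509,0,0.0925,0,0],[-0.414,-0.02,0.509,0,0.0925,0,0],[-0.414,-0.02,0.509,0,0.0925,0,0],[-0.414,-0.02,0.509,0,0.0925,0,0]],
])

```text
time: 0.72
tool_pos: [0.3234, -0.3103, 0.2407]
ee_rot: [-0.533, 0.464, -0.464, 0.533]
contact_force: [0.4, -0.4, -0.4]
opening: 1.001
```

```bash
python3 -c "
from h import *
s,R=show(); print(R.T@(np.array([.53,-.04,.25])-s['tool_pos']))"
```

```text
t 0.72 p [ 0.3234 -0.3103  0.2407] F [ 0.4 -0.4 -0.4] T [-0.03 -0.   -0.02] open 1.001
[[ 1.383e-01  1.000e-04  9.904e-01]
 [-9.904e-01  1.000e-04  1.383e-01]
 [-0.000e+00 -1.000e+00  1.000e-04]]
[-0.2391736  -0.00926819  0.24199061]
```

Call:
drive_tool([
  [[-0.24,-0.01,0.24,0,0,0,0],[-0.24,-0.01,0.24,0,0,0,0],[-0.24,-0.01,0.24,0,0,0,0],[-0.24,-0.01,0.24,0,0,0,0],[-0.24,-0.01,0.24,0,0,0,0]],
])

```text
time: 1.35
tool_pos: [0.5115, -0.0609, 0.2499]
ee_rot: [0.534, -0.464, 0.464, -0.533]
contact_force: [1.6, -0.8, -0.5]
opening: 0.998
```

Call:
drive_tool([
  [[-0.02,0,0.01,0,0,0,0],[-0.02,0,0.01,0,0,0,0],[-0.02,0,0.01,0,0,0,0]],
])

```text
time: 1.72
tool_pos: [0.5173, -0.0421, 0.2497]
ee_rot: [0.534, -0.464, 0.464, -0.533]
contact_force: [-0.7, 0.0, -0.2]
opening: 0.997
```

```bash
python3 - <<'E'
from h import *
import cv2,pickle
s,R=show(); c=r.get_calibration("wrist"); im=r.grab_frame("wrist"); pickle.dump(c,open("w1.p","wb"))
cv2.imwrite("pics/w1.png",im)
E
```

```text
t 1.73 p [ 0.5173 -0.0421  0.2497] F [-0.7  0.  -0.2] T [-0.01 -0.01  0.03] open 0.997
[[ 1.386e-01 -9.000e-04  9.903e-01]
 [-9.903e-01 -6.000e-04  1.386e-01]
 [ 4.000e-04 -1.000e+00 -1.000e-03]]
```

View pics/w1.png

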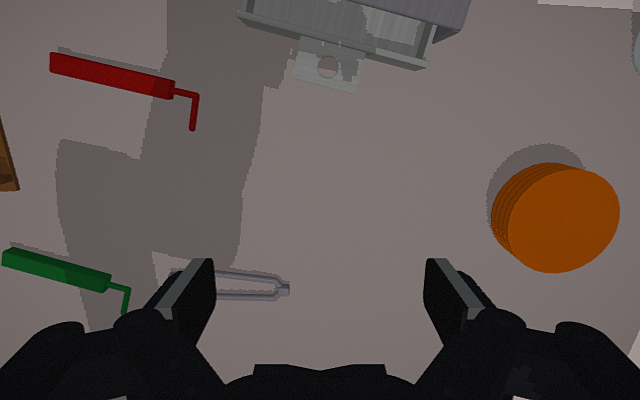

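The tab is at the top of the picture with the hole at about (328,67). The panel's front top edge runs from (237,14) to (425,69).

```bash
python3 - <<'E'
from h import *
import pickle
c=pickle.load(open("w1.p","rb"))
print("hole",pt(c,328,67,.05))
a,b=pt(c,237,14,.056),pt(c,425,69,.056); d=a-b; print(a,b,np.linalg.norm(d),np.degrees(np.arctan2(-d[0],d[1])))
a,b=pt(c,291,78,.05),pt(c,354,94,.05); d=a-b;print("tab edge",a,b,np.linalg.norm(d),np.degrees(np.arctan2(-d[0],d[1])))
s,R=show()
t=np.array([.455,.317,.25]); print(R.T@(t-s['tool_pos']))
E
```

```text
hole [ 0.61443885 -0.03635499  0.05      ]
[0.64543738 0.04714178 0.056     ] [ 0.62423958 -0.12225396  0.056     ] 0.170716909451259 -7.1327859600472
tab edge [ 0.60043314 -0.00420961  0.05      ] [ 0.59453484 -0.06358331  0.05      ] 0.05966594811782168 -5.673264025537279
t 1.77 p [ 0.5173 -0.0424  0.2499] F [-0.6  0.3  0.2] T [ 0.05 -0.   -0.06] open 0.998
[[ 1.378e-01 -6.000e-04  9.905e-01]
 [-9.905e-01 -5.000e-04  1.378e-01]
 [ 4.000e-04 -1.000e+00 -7.000e-04]]
[-3.64577492e-01 -2.58516866e-04 -1.21550356e-02]
```

Call:
drive_tool([
  [[-0.365,0,-0.012,0,0,0,0],[-0.365,0,-0.012,0,0,0,0],[-0.365,0,-0.012,0,0,0,0],[-0.365,0,-0.012,0,0,0,0],[-0.365,0,-0.012,0,0,0,0]],
])

```text
time: 2.4
tool_pos: [0.4641, 0.2668, 0.2503]
ee_rot: [-0.533, 0.464, -0.465, 0.533]
contact_force: [2.1, 0.2, 0.6]
opening: 1.0
```

Call:
drive_tool([
  [[-0.053,0.03,-0.006,0,0,0,0],[-0.053,0.03,-0.006,0,0,0,0],[-0.053,0.03,-0.006,0,0,0,0],[-0.053,0.03,-0.006,0,0,0,0]],
])

```text
time: 2.9
tool_pos: [0.452, 0.3165, 0.2209]
ee_rot: [-0.533, 0.464, -0.465, 0.533]
contact_force: [-1.1, 0.6, 0.6]
opening: 1.003
```

```bash
python3 - <<'E'
from h import *
import cv2,pickle
s,R=show(); c=r.get_calibration("wrist"); im=r.grab_frame("wrist"); pickle.dump(c,open("w2.p","wb"))
cv2.imwrite("pics/w2.png",im)
E
```

```text
t 2.9 p [0.452  0.3165 0.2209] F [-1.1  0.6  0.6] T [ 0.01 -0.    0.05] open 1.003
[[ 1.364e-01  1.500e-03  9.907e-01]
 [-9.907e-01  4.000e-04  1.364e-01]
 [-2.000e-04 -1.000e+00  1.600e-03]]
```

View pics/w2.png

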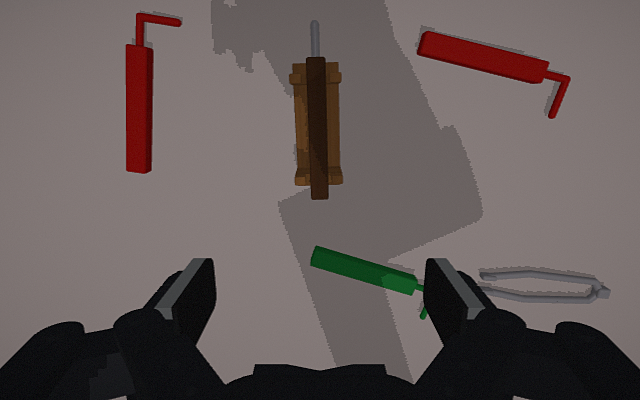

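The brown hook lies in its rest. Its handle top runs from about (316,57) to (319.5,199), and the toe end of the rod is at (314,22).

```bash
python3 - <<'E'
from h import *
import pickle,cv2
c=pickle.load(open("w2.p","rb")); im=cv2.imread("pics/w2.png").astype(int)
for v in range(62,196,12):
    g=im[v,295:345]; print(v,[295+i for i in range(50) if g[i,2]<105 and g[i,2]-g[i,0]>15][0::1][:1],[295+i for i in range(50) if g[i,2]<105 and g[i,2]-g[i,0]>15][-1:])
a,b=pt(c,316,57,.06),pt(c,319.5,199,.06);d=a-b
print(a,b,(a+b)/2,np.linalg.norm(d),np.degrees(np.arctan2(d[1],d[0])))
for q in((325,80),(308,185)): pass
s,R=show(); m=(a+b)/2; m[2]=.2
print(R.T@(m-s['tool_pos']))
E
```

```text
62 [306] [338]
74 [295] [341]
86 [295] [338]
98 [295] [338]
110 [295] [339]
122 [295] [339]
134 [296] [339]
146 [296] [339]
158 [297] [339]
170 [297] [341]
182 [295] [342]
194 [311] [327]
[0.55267916 0.33326178 0.06      ] [0.43615185 0.31448174 0.06      ] [0.49441551 0.32387176 0.06      ] 0.11803094421297212 9.155309901660415
t 2.95 p [0.452  0.3166 0.2209] F [-0.2  0.2  0.5] T [-0.01  0.02  0.02] open 0.998
[[ 1.364e-01  1.500e-03  9.907e-01]
 [-9.907e-01  6.000e-04  1.364e-01]
 [-3.000e-04 -1.000e+00  1.600e-03]]
[-0.00142511  0.02101211  0.04302599]
```

```bash
python3 - <<'E'
from h import *
import pickle
w=pickle.load(open("w2.p","rb")); t=r.get_calibration("top"); s=r.get_calibration("scene")
for z in(.02,.08,.12): print(z,"wrist top row",pt(w,320,0,z)[:2],"kettle top-cam",pt(t,206,161,z)[:2],"L/R/bottom edges",pt(t,179,161,z)[:2],pt(t,235,161,z)[:2],pt(t,206,188,z)[:2],"scene",pt(s,353,342,z)[:2])
print(-np.array(w["R"]).T@w["t"])
E
```

```text
0.02 wrist top row [0.60285386 0.33686647] kettle top-cam [0.71427845 0.37383373] L/R/bottom edges [0.71363099 0.45358383] [0.71497539 0.28798877] [0.63218961 0.36995081] scene [0.70051324 0.36841442]
0.08 wrist top row [0.58876685 0.33502606] kettle top-cam [0.69747865 0.36033547] L/R/bottom edges [0.69685893 0.4366686 ] [0.69814573 0.27816861] [0.61890698 0.35661891] scene [0.71571959 0.38379738]
0.12 wrist top row [0.57937552 0.33379912] kettle top-cam [0.68627879 0.35133662] L/R/bottom edges [0.68567756 0.42539178] [0.68692596 0.27162184] [0.61005189 0.34773098] scene [0.72585715 0.39405269]
[0.52243651 0.32636027 0.36251717]
```

Call:
drive_tool([
  [[-0.001,0.06,0.043,0,-0.01,0,0.3],[-0.001,0.09,0.043,0,-0.01,0,0.3],[-0.001,0.09,0.043,0,-0.01,0,0.3],[-0.001,0.09,0.043,0,-0.01,0,0.3]],
])

```text
time: 3.45
tool_pos: [0.4944, 0.3248, 0.1318]
ee_rot: [-0.535, 0.461, -0.462, 0.537]
contact_force: [-0.6, -1.3, 0.7]
opening: 0.696
```

Call:
drive_tool([
  [[0.001,0.05,0,0,0,0,0.3],[0.001,0.09,0,0,0,0,0.4],[0.001,0.101,0,0,0,0,0.5],[0.001,0.101,0,0,0,0,0.5],[0.001,0.101,0,0,0,0,0.5]],
])

```text
time: 4.08
tool_pos: [0.495, 0.3249, 0.0313]
ee_rot: [-0.534, 0.461, -0.462, 0.537]
contact_force: [-0.1, -0.5, -0.2]
opening: 0.501
```

```bash
python3 - <<'E'
from h import *
import cv2,pickle
s,R=show(); c=r.get_calibration("wrist"); im=r.grab_frame("wrist"); pickle.dump(c,open("w3.p","wb"))
cv2.imwrite("pics/w3.png",im)
E
```

```text
t 4.08 p [0.495  0.3249 0.0313] F [-0.1 -0.5 -0.2] T [-0.02  0.02 -0.04] open 0.501
[[ 0.1488  0.0038  0.9889]
 [-0.9889  0.0023  0.1488]
 [-0.0017 -1.      0.0041]]
```

View pics/w3.png

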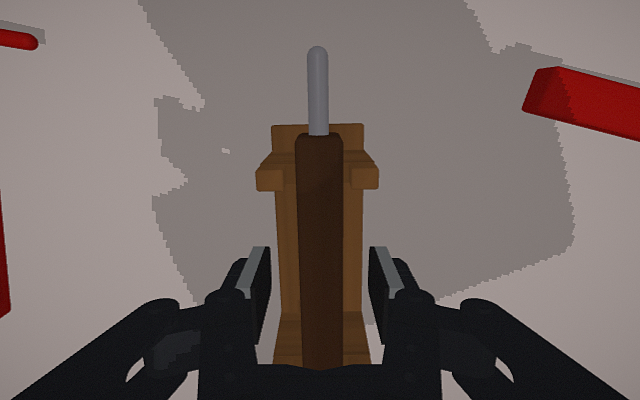

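The handle is centred between the pads (columns 296–343, pads at 262 and 378) and aligned with the fingers, so I close.

Call:
drive_tool([
  [[0,0,0,0,0,0,1],[0,0,0,0,0,0,1],[0,0,0,0,0,0,1],[0,0,0,0,0,0,1],[0,0,0,0,0,0,1]],
], squeeze=110)

```text
time: 4.75
tool_pos: [0.4942, 0.3244, 0.0302]
ee_rot: [-0.535, 0.461, -0.462, 0.537]
contact_force: [-2.1, -0.5, 5.4]
opening: 0.168
```

```bash
python3 -c "
from h import *
show()"
```

```text
t 4.75 p [0.4942 0.3244 0.0302] F [-2.1 -0.5  5.4] T [-0.07  0.2   0.05] open 0.168
[[ 1.489e-01  1.700e-03  9.889e-01]
 [-9.889e-01  1.000e-03  1.489e-01]
 [-7.000e-04 -1.000e+00  1.800e-03]]
```

Call:
drive_tool([
  [[0,-0.04,0,0,0,0,1],[0,-0.08,0,0,0,0,1],[0,-0.1,0,0,0,0,1],[0,-0.1,0,0,0,0,1],[0,-0.1,0,0,0,0,1]],
])

```text
time: 5.38
tool_pos: [0.4929, 0.3235, 0.1278]
ee_rot: [0.537, -0.462, 0.461, -0.535]
contact_force: [0.1, 0.2, -1.4]
opening: 0.17
```

```bash
python3 - <<'E'
from h import *
import pickle
w=pickle.load(open("w3.p","rb")); p=pt(w,318,46,.05); T=np.array([.495,.3249,.05]); d=p-T
print("far end rel TCP along,lat",d@[.9889,.1488,0],d@[.1488,-.9889,0])
s,R=show()
u=np.array([np.cos(np.radians(-5.7)),np.sin(np.radians(-5.7)),0])
t=np.array([.6144,-.0364,0])-.085*u; t[2]=s['tool_pos'][2]; print(t, R.T@(t-s['tool_pos']))
t=t-.03*u; print(t, R.T@(t-s['tool_pos']))
E
```

```text
far end rel TCP along,lat 0.08696528471211891 -0.0005509029309669088
t 5.38 p [0.4929 0.3235 0.1278] F [ 0.1  0.2 -1.4] T [-0.01  0.03 -0.02] open 0.17
[[ 0.1487 -0.0019  0.9889]
 [-0.9889 -0.0013  0.1487]
 [ 0.001  -1.     -0.0021]]
[ 0.52982028 -0.02795782  0.12779336] [ 0.35301197  0.00038177 -0.01571047]
[ 0.49996861 -0.02497823  0.12779336] [ 0.34562685  0.00043487 -0.04478721]
```

Call:
drive_tool([
  [[0.346,0,-0.045,0,0.249,0,1],[0.346,0,-0.045,0,0.249,0,1],[0.346,0,-0.045,0,0.249,0,1],[0.346,0,-0.045,0,0.249,0,1],[0.346,0,-0.045,0,0.249,0,1]],
])

```text
time: 6.0
tool_pos: [0.4989, 0.0096, 0.1276]
ee_rot: [-0.475, 0.525, -0.524, 0.474]
contact_force: [1.2, 0.4, -1.0]
opening: 0.165
```

```bash
python3 - <<'E'
from h import *
s,R=show()
print(R.T@(np.array([.5,-.025,.105])-s['tool_pos']),"yaw",np.degrees(np.arctan2(R[1,2],R[0,2])))
E
```

```text
t 6.0 p [0.4989 0.0096 0.1276] F [ 1.2  0.4 -1. ] T [ 0.01 -0.04  0.04] open 0.165
[[-9.930e-02 -2.500e-03  9.951e-01]
 [-9.951e-01 -1.000e-04 -9.930e-02]
 [ 3.000e-04 -1.000e+00 -2.400e-03]]
[0.03431316 0.02262008 0.00463491] yaw -5.698476654581441
```

Call:
drive_tool([
  [[0.034,0.022,0.005,0,0,0,1],[0.034,0.022,0.005,0,0,0,1],[0.034,0.022,0.005,0,0,0,1],[0.034,0.022,0.005,0,0,0,1],[0.034,0.022,0.005,0,0,0,1]],
])

```text
time: 6.62
tool_pos: [0.5017, -0.0219, 0.1073]
ee_rot: [0.475, -0.524, 0.524, -0.475]
contact_force: [-0.6, 0.6, -0.7]
opening: 0.167
```

```bash
python3 - <<'E'
from h import *
import cv2,pickle
s,R=show(); c=r.get_calibration("wrist"); im=r.grab_frame("wrist"); pickle.dump((c,s["tool_pos"],R),open("w4.p","wb"))
cv2.imwrite("pics/w4.png",cv2.convertScaleAbs(cv2.resize(im[:300,150:550],None,fx=2,fy=2),alpha=1.4))
E
```

```text
t 6.62 p [ 0.5017 -0.0219  0.1073] F [-0.6  0.6 -0.7] T [-0.06  0.05 -0.01] open 0.167
[[-9.790e-02  6.000e-04  9.952e-01]
 [-9.952e-01 -0.000e+00 -9.790e-02]
 [-0.000e+00 -1.000e+00  6.000e-04]]
```

View pics/w4.png

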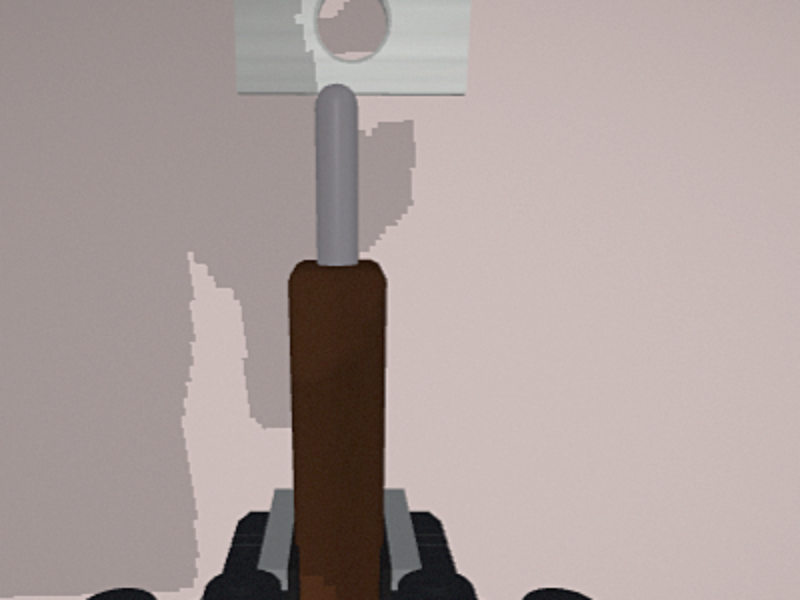

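The tab edge is level in the picture (row 94 to 96), so the yaw fits. In the crop the hole centre is at about (352,24) and the rod end at (336,85).

```bash
python3 - <<'E'
from h import *
import pickle
c,p,R=pickle.load(open("w4.p","rb"))
g=lambda x,y:((x+.5)/2-.5+150,(y+.5)/2-.5)
h=pt(c,*g(352,24),.05); e=pt(c,*g(336.5,85),.127)
l,q=pt(c,*g(314,24),.05),pt(c,*g(390,24),.05); print("hole",h,"diam",np.linalg.norm(l-q))
tl=pt(c,*g(238,94.5),.05);tr=pt(c,*g(466,95.5),.05); u=R[:,2]; print("tab edge mid",(tl+tr)/2,np.linalg.norm(tl-tr),"edge->hole",(h-(tl+tr)/2)@u)
print("end rel tcp along,lat",(e-p)@u,(e-p)@R[:,0])
toe=p+.085*u; print("toe",toe,"need along",(h-toe)@u,"lat",(h-toe)@R[:,0], "lat by vis",(h-e)@R[:,0],"along by vis",(h-e)@u+.0035)
E
```

```text
hole [ 0.61353802 -0.03592454  0.05      ] diam 0.01929603040267185
tab edge mid [ 0.59692703 -0.03436419  0.05      ] 0.05939142513341645 edge->hole 0.01668394538462626
end rel tcp along,lat 0.08790652866865159 -0.0006458917430601192
toe [ 0.58624516 -0.03020049  0.10734032] need along 0.027688522445911006 lat 0.003024695716042853 lat by vis 0.003670587459102976 along by vis 0.028281993777259457
```

Call:
drive_tool([
  [[0.0035,0,0.028,0,0,0,1],[0.0035,0,0.028,0,0,0,1],[0.0035,0.02,0.028,0,0,0,1],[0.0035,0.03,0.028,0,0,0,1],[0.0035,0.03,0.028,0,0,0,1]],
])

```text
time: 7.3
tool_pos: [0.528, -0.0288, 0.0764]
ee_rot: [-0.475, 0.525, -0.524, 0.474]
contact_force: [-0.3, -0.3, -1.0]
opening: 0.169
```

```bash
python3 - <<'E'
from h import *
s,R=show(); p=s['tool_pos']; h=np.array([.61354,-.03592,.05]); e=p+R[:,2]*.085-R[:,0]*.0006
print("toe err along,lat",(h-e)@R[:,2],(h-e)@R[:,0],"tip z",p[2]-.0177)
E
```

```text
t 7.3 p [ 0.528  -0.0288  0.0764] F [-0.3 -0.3 -1. ] T [-0.05  0.04 -0.02] open 0.169
[[-9.920e-02 -2.200e-03  9.951e-01]
 [-9.951e-01  1.000e-04 -9.920e-02]
 [ 1.000e-04 -1.000e+00 -2.200e-03]]
toe err along,lat 0.0009191462470354883 -0.000807297623765799 tip z 0.05869946888083961
```

Within 1 mm, so I descend.

Call:
drive_tool([
  [[-0.0005,0.008,0.0005,0,0,0,1],[-0.0005,0.016,0.0005,0,0,0,1],[-0.0005,0.022,0.0005,0,0,0,1],[-0.0005,0.022,0.0005,0,0,0,1]],
])

```text
time: 7.8
tool_pos: [0.5291, -0.0286, 0.0544]
ee_rot: [-0.475, 0.525, -0.524, 0.474]
contact_force: [-0.1, 0.4, -1.3]
opening: 0.168
```

```bash
python3 - <<'E'
from h import *
s,R=show(); print("tip z",s['tool_pos'][2]-.0177)
E
```

```text
t 7.8 p [ 0.5291 -0.0286  0.0544] F [-0.1  0.4 -1.3] T [0.01 0.02 0.04] open 0.168
[[-9.96e-02 -1.30e-03  9.95e-01]
 [-9.95e-01  0.00e+00 -9.96e-02]
 [ 1.00e-04 -1.00e+00 -1.30e-03]]
tip z 0.036737546151447815
```

Call:
drive_tool([
  [[0,0,-0.005,0,0,0,1],[0,0,-0.01,0,0,0,1],[0,0,-0.016,0,0,0,1],[0,0,-0.023,0,0,0,1],[0,0,-0.03,0,0,0,1]],
])

```text
time: 8.43
tool_pos: [0.4997, -0.0256, 0.0553]
ee_rot: [0.474, -0.524, 0.525, -0.475]
contact_force: [3.1, 0.8, -1.3]
opening: 0.17
```

Call:
drive_tool([
  [[0,0,-0.001,0,0,0,1],[0,0,-0.003,0,0,0,1],[0,0,-0.005,0,0,0,1],[0,0,-0.007,0,0,0,1]],
])

```text
time: 8.93
tool_pos: [0.4929, -0.025, 0.0552]
ee_rot: [0.474, -0.524, 0.524, -0.475]
contact_force: [3.3, 0.0, 0.7]
opening: 0.166
```

Call:
drive_tool([
  [[0,0,-0.001,0,0,0,1],[0,0,-0.002,0,0,0,1]],
])

```text
time: 9.18
tool_pos: [0.4908, -0.0248, 0.0551]
ee_rot: [0.474, -0.524, 0.524, -0.475]
contact_force: [2.6, 0.1, -0.3]
opening: 0.17
```

Call:
drive_tool([
  [[0,0,-0.001,0,0,0,1],[0,0,-0.002,0,0,0,1]],
])

```text
time: 9.43
tool_pos: [0.4887, -0.0246, 0.0551]
ee_rot: [0.474, -0.524, 0.524, -0.474]
contact_force: [3.2, -0.5, 0.2]
opening: 0.173
```

Call:
drive_tool([
  [[0,0,-0.001,0,0,0,1],[0,0,-0.002,0,0,0,1]],
])

```text
time: 9.68
tool_pos: [0.4867, -0.0243, 0.055]
ee_rot: [0.474, -0.524, 0.524, -0.474]
contact_force: [3.6, 0.2, 1.3]
opening: 0.167
```

Call:
drive_tool([
  [[0,0,-0.001,0,0,0,1],[0,0,-0.002,0,0,0,1]],
])

```text
time: 9.93
tool_pos: [0.4847, -0.0242, 0.055]
ee_rot: [0.474, -0.524, 0.524, -0.474]
contact_force: [3.5, 0.5, 1.1]
opening: 0.17
```

Call:
drive_tool([
  [[0,0,-0.001,0,0,0,1],[0,0,-0.002,0,0,0,1]],
])

```text
time: 10.18
tool_pos: [0.4827, -0.024, 0.055]
ee_rot: [0.474, -0.524, 0.524, -0.474]
contact_force: [2.6, -0.4, 0.6]
opening: 0.164
```

Call:
drive_tool([
  [[0,0,-0.001,0,0,0,1],[0,0,-0.002,0,0,0,1]],
])

```text
time: 10.42
tool_pos: [0.4807, -0.0238, 0.055]
ee_rot: [0.474, -0.524, 0.524, -0.474]
contact_force: [3.6, 0.9, -0.5]
opening: 0.169
```

Call:
drive_tool([
  [[0,0,-0.001,0,0,0,1],[0,0,-0.002,0,0,0,1]],
])

```text
time: 10.68
tool_pos: [0.4796, -0.0237, 0.0551]
ee_rot: [0.474, -0.524, 0.525, -0.475]
contact_force: [5.3, -0.5, -1.0]
opening: 0.167
```

Shorter travel with rising force: the tray is reaching the stop. Finer steps now.

Call:
drive_tool([
  [[0,0,-0.0005,0,0,0,1],[0,0,-0.0005,0,0,0,1]],
])

```text
time: 10.92
tool_pos: [0.4796, -0.0236, 0.0552]
ee_rot: [0.474, -0.524, 0.525, -0.475]
contact_force: [6.1, -0.1, -2.3]
opening: 0.166
```

Call:
drive_tool([
  [[0,0,-0.001,0,0,0,1],[0,0,-0.0015,0,0,0,1],[0,0,-0.0015,0,0,0,1]],
])

```text
time: 11.3
tool_pos: [0.4795, -0.0236, 0.0553]
ee_rot: [0.473, -0.523, 0.526, -0.476]
contact_force: [9.9, 0.1, -3.9]
opening: 0.161
```

Call:
drive_tool([
  [[0,0,-0.0008,0,0,0,1],[0,0,-0.0008,0,0,0,1],[0,0,-0.0008,0,0,0,1]],
])

```text
time: 11.68
tool_pos: [0.4795, -0.0236, 0.0553]
ee_rot: [0.473, -0.522, 0.526, -0.476]
contact_force: [11.4, -0.4, -5.4]
opening: 0.168
```

Call:
drive_tool([
  [[0,0,-0.0002,0,0,0,1],[0,0,-0.0002,0,0,0,1],[0,0,-0.0002,0,0,0,1],[0,0,-0.0002,0,0,0,1],[0,0,-0.0002,0,0,0,1]],
])

```text
time: 12.3
tool_pos: [0.4795, -0.0236, 0.0554]
ee_rot: [0.473, -0.522, 0.526, -0.476]
contact_force: [11.9, -0.8, -5.2]
opening: 0.169
```

Call:
drive_tool([
  [[0,0,0,0,0,0,1],[0,0,0,0,0,0,1],[0,0,0,0,0,0,1],[0,0,0,0,0,0,1]],
])

```text
time: 12.8
tool_pos: [0.4795, -0.0236, 0.0554]
ee_rot: [0.473, -0.522, 0.526, -0.476]
contact_force: [11.9, -0.1, -6.0]
opening: 0.167
```

```bash
python3 -c "
from h import *
show()"
```

```text
t 12.8 p [ 0.4795 -0.0236  0.0554] F [11.9 -0.1 -6. ] T [-0.06 -1.68  0.03] open 0.167
[[-9.95e-02  7.70e-03  9.95e-01]
 [-9.95e-01 -8.00e-04 -9.95e-02]
 [ 0.00e+00 -1.00e+00  7.70e-03]]
```

12 N has been held for over a second, with the tray about 72 mm out. Next I unload to the middle of the hole and then lift.

Call:
drive_tool([
  [[0,0,0.003,0,0,0,1],[0,0,0.006,0,0,0,1],[0,0,0.008,0,0,0,1],[0,0,0.008,0,0,0,1]],
])

```text
time: 13.3
tool_pos: [0.4826, -0.024, 0.0546]
ee_rot: [-0.475, 0.525, -0.524, 0.474]
contact_force: [-0.2, 0.2, -0.7]
opening: 0.163
```

```bash
python3 -c "
from h import *
show()"
```

```text
t 13.3 p [ 0.4826 -0.024   0.0546] F [-0.2  0.2 -0.7] T [-0.   -0.   -0.03] open 0.163
[[-9.97e-02 -2.50e-03  9.95e-01]
 [-9.95e-01  1.00e-04 -9.97e-02]
 [ 2.00e-04 -1.00e+00 -2.50e-03]]
```

Call:
drive_tool([
  [[0,0,0.002,0,0,0,1],[0,-0.01,0.002,0,0,0,1],[0,-0.025,0.002,0,0,0,1],[0,-0.05,0.002,0,0,0,1],[0,-0.075,0.002,0,0,0,1]],
])

```text
time: 13.92
tool_pos: [0.4856, -0.0243, 0.1313]
ee_rot: [0.474, -0.524, 0.524, -0.474]
contact_force: [1.2, -0.3, -1.4]
opening: 0.166
```

Call:
drive_tool([
  [[0,0,-0.02,0,0,0,1],[0,0,-0.03,0,0,0,1],[0,0,-0.03,0,0,0,1],[0,0,-0.03,0,0,0,1]],
])

```text
time: 14.42
tool_pos: [0.4564, -0.0213, 0.13]
ee_rot: [0.474, -0.524, 0.524, -0.475]
contact_force: [0.5, 0.5, -0.4]
opening: 0.165
```

```bash
python3 - <<'E'
from h import *
import cv2,pickle
s,R=show(); c=r.get_calibration("wrist"); im=r.grab_frame("wrist"); pickle.dump((c,s["tool_pos"],R),open("w5.p","wb"))
cv2.imwrite("pics/w5.png",cv2.convertScaleAbs(im,alpha=1.4))
print(R.T@(np.array([.4942,.3244,.13])-s['tool_pos']), "yaw",np.degrees(np.arctan2(R[1,2],R[0,2])))
E
```

```text
t 14.43 p [ 0.4564 -0.0213  0.13  ] F [ 0.5  0.5 -0.4] T [ 0.02 -0.06 -0.02] open 0.165
[[-9.95e-02  5.00e-04  9.95e-01]
 [-9.95e-01 -1.00e-04 -9.95e-02]
 [ 1.00e-04 -1.00e+00  6.00e-04]]
[-3.47762938e-01  2.10646304e-05  3.23199868e-03] yaw -5.712013100966356
```

View pics/w5.png

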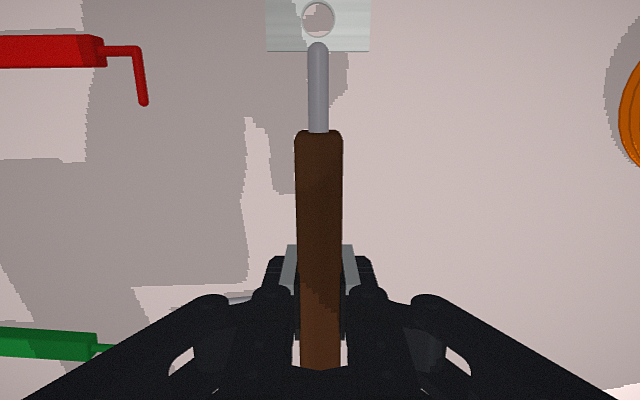

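The hook is clear of the hole at (319,19). The rod end at (318,43) sits where it did before the pull, so it has not slipped. I carry it back.

Call:
drive_tool([
  [[-0.348,0,0.003,0,-0.249,0,1],[-0.348,0,0.003,0,-0.249,0,1],[-0.348,0,0.003,0,-0.249,0,1],[-0.348,0,0.003,0,-0.249,0,1],[-0.348,0,0.003,0,-0.249,0,1]],
])

```text
time: 15.1
tool_pos: [0.4901, 0.2917, 0.1297]
ee_rot: [-0.536, 0.461, -0.461, 0.536]
contact_force: [2.3, -0.5, -0.6]
opening: 0.17
```

```bash
python3 - <<'E'
from h import *
s,R=show()
print(R.T@(np.array([.4942,.3244,.1])-s['tool_pos']), "yaw",np.degrees(np.arctan2(R[1,2],R[0,2])))
E
```

```text
t 15.1 p [0.4901 0.2917 0.1297] F [ 2.3 -0.5 -0.6] T [ 0.04  0.   -0.03] open 0.17
[[ 1.491e-01  4.000e-04  9.888e-01]
 [-9.888e-01 -3.000e-04  1.491e-01]
 [ 3.000e-04 -1.000e+00  3.000e-04]]
[-0.03169383  0.02968319  0.00886811] yaw 8.572509633430876
```

Call:
drive_tool([
  [[-0.032,0,0.008,0,0,0,1],[-0.032,0.03,0.008,0,0,0,1],[-0.032,0.05,0.008,0,0,0,1],[-0.032,0.05,0.008,0,0,0,1],[-0.032,0.05,0.008,0,0,0,1]],
])

```text
time: 15.72
tool_pos: [0.4935, 0.3226, 0.0805]
ee_rot: [-0.535, 0.461, -0.462, 0.536]
contact_force: [-0.0, -0.5, -0.8]
opening: 0.171
```

```bash
python3 - <<'E'
from h import *
s,R=show()
print(R.T@(np.array([.4942,.3244,.0305])-s['tool_pos']), "yaw",np.degrees(np.arctan2(R[1,2],R[0,2])))
E
```

```text
t 15.72 p [0.4935 0.3226 0.0805] F [-0.  -0.5 -0.8] T [-0.05 -0.07 -0.01] open 0.171
[[ 1.486e-01  1.000e-03  9.889e-01]
 [-9.889e-01  5.000e-04  1.486e-01]
 [-4.000e-04 -1.000e+00  1.100e-03]]
[-0.00169439  0.0500226   0.00086906] yaw 8.54452285224824
```

Call:
drive_tool([
  [[-0.0015,0.02,0.001,0,0,0,1],[-0.0015,0.038,0.001,0,0,0,1],[-0.0015,0.045,0.001,0,0,0,1],[-0.0015,0.049,0.001,0,0,0,1],[-0.0015,0.049,0.001,0,0,0,1]],
])

```text
time: 16.35
tool_pos: [0.494, 0.324, 0.0315]
ee_rot: [-0.536, 0.461, -0.461, 0.536]
contact_force: [1.2, 0.3, 0.3]
opening: 0.166
```

```bash
python3 - <<'E'
from h import *
s,R=show()
print(R.T@(np.array([.4942,.3244,.0305])-s['tool_pos']), "yaw",np.degrees(np.arctan2(R[1,2],R[0,2])))
E
```

```text
t 16.35 p [0.494  0.324  0.0315] F [1.2 0.3 0.3] T [-0.   -0.01 -0.01] open 0.166
[[ 1.487e-01  9.000e-04  9.889e-01]
 [-9.889e-01  4.000e-04  1.486e-01]
 [-3.000e-04 -1.000e+00  9.000e-04]]
[-0.00032509  0.00102668  0.00028483] yaw 8.548700436048106
```

Lower the last 1.5 mm or so, then open.

Call:
drive_tool([
  [[0,0.001,0,0,0,0,1],[0,0.0015,0,0,0,0,1],[0,0.0015,0,0,0,0,1]],
])

```text
time: 16.73
tool_pos: [0.4939, 0.3241, 0.0302]
ee_rot: [-0.536, 0.461, -0.461, 0.536]
contact_force: [-1.1, -1.2, 3.5]
opening: 0.166
```

Call:
drive_tool([
  [[0,0,0,0,0,0,0.75],[0,0,0,0,0,0,0.6],[0,0,0,0,0,0,0.5],[0,0,0,0,0,0,0.5],[0,0,0,0,0,0,0.5]],
], squeeze=20)

```text
time: 17.35
tool_pos: [0.4936, 0.3238, 0.0294]
ee_rot: [0.536, -0.461, 0.461, -0.536]
contact_force: [-0.8, 0.3, 0.0]
opening: 0.499
```

Call:
drive_tool([
  [[0,-0.02,0,0,0,0,0.5],[0,-0.06,0,0,0,0,0.5],[0,-0.11,0,0,0,0,0.5],[0,-0.16,0,0,0,0,0.5],[0,-0.19,-0.04,0,0,0,0.5]],
])

```text
time: 17.98
tool_pos: [0.4561, 0.3187, 0.2221]
ee_rot: [-0.534, 0.461, -0.462, 0.537]
contact_force: [-0.8, -0.2, 0.6]
opening: 0.501
```

Call:
drive_tool([
  [[0,0,-0.01,0,0,0,0.5],[0,0,-0.01,0,0,0,0.5],[0,0,-0.01,0,0,0,0.5]],
])

```text
time: 18.35
tool_pos: [0.4444, 0.3162, 0.2181]
ee_rot: [0.537, -0.461, 0.461, -0.535]
contact_force: [0.3, -0.2, -0.4]
opening: 0.5
```

```bash
python3 - <<'E'
from h import *
import cv2
s,R=show()
w=r.grab_frame("wrist"); t=r.grab_frame("top")
a=w[:300,120:520]; b=cv2.resize(t[80:280,190:390],(400,400))
o=np.zeros((400,800,3),np.uint8); o[:300,:400]=a; o[:,400:]=b
cv2.imwrite("pics/end.png",cv2.convertScaleAbs(o,alpha=1.4))
E
```

```text
t 18.35 p [0.4444 0.3162 0.2181] F [ 0.3 -0.2 -0.4] T [0.06 0.03 0.01] open 0.5
[[ 0.1486 -0.0015  0.9889]
 [-0.9889 -0.0014  0.1486]
 [ 0.0012 -1.     -0.0017]]
```

View pics/end.png

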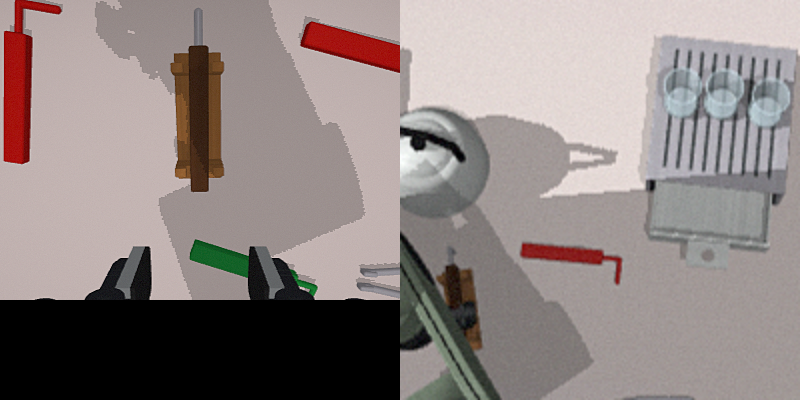

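The hook lies between the cheeks with its handle overhanging as before: crop (199,46) to (200,190). The tray stays out with its hole at (707,255). I hand the job in.

```bash
python3 -c "
from cell import r
print(r.close_job())"
```

```text
the job is handed in; nothing more can be done
None
```

I took the brown hook from its rest, dropped its toe into the tab hole without touching the rim, and drew the tray out to its end stop. The pull there measured 11.4–11.9 N along the tray for over a second. I then unhooked it, laid the hook back in its rest, and handed the job in at about 18.5 s of the 61 s allowed.

- **Tray:** my estimate is about 72 mm out, which falls within the 65–90 mm given for the stop. Travel ended there and the force rose. The last picture shows the tray still out and the hook clear of it.
- **Hook:** the last picture shows it lying between the cheeks of its rest, as I found it. I let go within about half a millimetre of the grasp position.
- **Forces:** the largest I read during the pull was about 13 N in total, which includes 6 N vertical because the hook tilted slightly under load. That stays under the 20 N limit at every reading I took.
- **Other things:** the station, glasses, kettle and look-alike hooks looked undisturbed in the last picture. It did not show the jar or the saucers, and only part of the tongs; the arm kept well away from all three.

No check failed or disagreed.

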